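Park the jig's spring jaw and feed in the heatsink

ROBOT

A 6-joint arm with a two-finger parallel gripper is mounted at the origin on a cart in front of the work surface, level with it; the furniture and walls round the work are solid. World frame = base frame: x ahead of the robot, y to its left, z up, the work surface at z = 0. Lengths are in m, angles in rad, forces in N, time in s.
With the tool pointing down it reaches from about 0.3 to 0.875 m from the base axis. Payload 6.4 kg.
Tool frame: the origin (TCP) lies between the finger pads; the fingertips stand ctrl.tip_extent ahead of it and the grasp point (between the pads) is the TCP (ctrl.tip_extent is the distance from the TCP to the fingertips, in m); z points along the fingers, y is the line along which they close (so a half turn about z gives the same grasp; the last joint's range is limited). The gripper opens to 85 mm and grips with 20 to 120 N. Pads are 22 mm wide; open, the fingers measure 114 mm over their backs; the gripper's body (76 mm by 85 mm) begins 54 mm behind the grasp point. The pads swing forward as they close: fully open they stand 13 mm farther back than shut.
Start: joints at [0.936, 0.181, 1.607, -0, 1.354, -0.206], TCP at [0.239, 0.523, 0.25] pointing down, gripper open.
Joint ranges: [-2.99, 2.99], [-0.89, 2.07], [0.3, 2.58], [-1.14, 4.28], [0, 2.63], [-3.12, 3.12]. Speed limits (rad/s): [2.57, 2.57, 3.01, 3.14, 3.14, 3.14].

INTERFACE

Orientations are given as a unit quaternion [w, x, y, z].
In Python, from bench import ctrl gives the robot as it stands.
- The arm moves only by the tool send_rows, never from a script. Its arguments are lists of equal length, an entry for each row: "dr": the turn, a rotation vector about the tool's x, y, z in units of 6 degrees (1.0 is 6 degrees), a list of three; "xyz": the shift along the tool's x, y, z in cm, a list of three; "jaw": the opening in per cent of the stroke, from 0 (shut) to 100 (fully open). In form: {"dr": [[wx, wy, wz], ...], "xyz": [[dx, dy, dz], ...], "jaw": [jaw, ...]}. A call has exactly 8 rows; each row is the pose to reach, as a shift and turn from the pose commanded when the call began, along the tool's axes at that moment; what a row does not reach only later rows make up. A row lasts 1/8 s, in which the tool goes at most 62.5 mm and 10.7 degrees, less where a joint would pass 70% of its speed; a pose out of reach is approached as far as the arm can. A call with a gripper value outside its range is refused whole. The fingers move at their own pace and stop on an object; the grip force is fixed at half the most. Time passes only in rows, so rows that repeat a pose let the fingers close, or fill a call up. It gives the time, the measured TCP pose, the force, the opening and the grip force at its end, in the units of the state.
- ctrl.get_obs(): the state, without advancing time (a new reading comes with each control period).
- ctrl.camera(name): name is "side" or "top"; returns the picture (384x512x3 uint8, red, green, blue); there is no depth.
- ctrl.calibration(name): a dict with "camera_matrix" (3x3 intrinsics, pixels), "world_from_camera" (4x4, takes a point from camera to world coordinates). Camera axes: x right, y up, looking along -z (the intrinsics and any distortion apply to the point x, -y, -z); pixel columns grow to the right and rows downward; lengths in m; the calibration is good to about 2 mm. A picture is of the moment at which its call begins. calibration takes no time and is no camera call.
- ctrl.hand_in(): hands the job in; it is judged then, once.
The state is a dict: "time_s": time; "q": joint angles; "dq": joint speeds; "joint_efforts": joint torques, N m; "eef_pos": TCP position; "eef_rot": TCP orientation; "wrist_force": force on the tool from outside, world axes, zero at the start; "torque": the same for the moment, N m; "opening": opening from 0.0 (shut) to 1.0 (fully open); "grasp_force": force on a finger pad.
Only numpy, scipy, OpenCV 4.12 (cv2) and the standard library are available. Lean on these libraries where they do the work, as an engineer would, in place of code of your own. Each camera call takes 0.05 s, during which the arm holds its last target. There are 200 camera calls.

TASK

Get the jig ready: push its sprung jaw back until the stop pin comes up, and let go so that the jaw springs back and stays latched half-way against the pin. Then push the heatsink along the channel into the nest until it rests against the end stop. Only push: lift and carry nothing, and leave the other things where they stand.

Things in the scene. Friction and masses are not known exactly. Their poses are not given: they have to be found in the camera images.
- jig: Assembly jig fixed to the bench: bare aluminium base plate 160 x 222 x 12 mm (mm here: x -50..110, y -111..111, its top, the bed, at z = 12) with dark steel guides. Origin on the bench under the plate. x: from the front guide to the rear spring block (away from the robot); y: along the channel; z: up. The spring block (x 94..108, y -84..-32, top z = 44) is behind the jaw.
- channel (a point): Middle of the channel's open +y end, on the bed (jig x = -10, y = 111, z = 12; axes as the jig's). The channel, 44 mm wide (jig x -32..12), runs along y between a front guide (x -40..-32, y -81..111) and a back guide (x 12..20, y -29..111), tops at z = 24. With the jaw closed, the jaw stands across the nest at its far end and keeps the heatsink out.
- nest (a point): Middle of the heatsink's underside when it rests against the end stop: x = -10, y = -55, z = 12 in the jig; axes as the jig's. The nest is the last 50 mm of the channel; the end stop (x -40..12, face at y = -80, 10 mm thick, top z = 32) closes the channel's -y end.
- jaw (a joint): Sprung slide with the steel jaw, in m: 0 = closed (start), 0.042 = fully back, along the jig's +x. A spring returns it, 2.4 N at 0 and 7.4 N fully back; it moves easily by hand. Past about 0.026 the stop pin pops up by itself; let go from there, the jaw returns and rests against the pin at 0.025 (latched). Let go earlier, it springs back to 0.
- jaw_face (a point): Point on the jaw's front face, where it is pushed; moves with the jaw. Jaw: upright steel plate 8 mm thick (x), 40 mm wide (jig y -78..-38), z = 13 to 60; the point is mid-width, 12 mm below the top (x = -10, y = -58, z = 48 in the jig when closed). In front of it all is free above the front guide (z = 24) and end stop (z = 32). Behind it: a carriage, 54 mm long, top z = 40.
- stop_pin (a joint): Steel stop pin, 9 mm thick, in a hole of the plate at x = 41, y = -91 in the jig, m: 0 = down, held under the shoulder on the -y side of the jaw's carriage (start), 0.011 = up, blocking the jaw's return. Its spring is weak (under 2 N). Pressed down, it would release the jaw.
- heatsink_centre (a point): Centre (half-way up) of the loose finned aluminium heatsink, 40 mm across x 50 mm along the channel x 27 mm high, about 60 g. It stands on the bed in the channel on the jig's +y side, 80 to 110 mm before its seat; its upper 15 mm stand above the guides. It is pushed along the jig's -y, on its +y end (a fin, 1 mm behind the base's edge).
- heatsink: The same heatsink; origin in the middle of its underside.
- capacitor: Bystander: capacitor, 18 mm in diameter, 34 mm high, upright on the jig's plate behind the back guide. Origin under its centre.
- transformer: Bystander: small transformer, 54 x 56 x 48 mm, on the bench. Origin under its centre.
- rosin_tin: Bystander: round tin, 66 x 63 x 15 mm. Origin under its centre.
- spool: Bystander: solder spool, 54 mm in diameter, 38 mm high. Origin under its centre.
- driver: Bystander: screwdriver, 162 mm long, 20 mm high, lying on the bench. Origin under its centre.
There are look-alikes about, which are no part of the job. Leave any green or red look-alike of the heatsink alone.

How it is judged:
On the way:
1. the jaw, let go, rests latched against the raised stop pin, with the heatsink not yet in the nest (value of joint jaw between 0.0215 and 0.0275 m and value of joint stop_pin above 0.007 m and contact force between each of the arm, the fingers and jig below 0.2 N and y of heatsink_centre in the frame of nest above 0.02 m), for 0.2 s.
At the end, for the whole second after the job is handed in: The jaw rests latched at mid travel (joint 0.0215 to 0.0275) against the raised stop pin (over 0.007), and the heatsink stands flat and at rest in the nest, within 5 mm of its seat against the end stop and within 8 mm of it sideways (value of joint jaw between 0.0215 and 0.0275 m and value of joint stop_pin above 0.007 m and y of heatsink_centre in the frame of nest between -0.005 and 0.005 m and x of heatsink_centre in the frame of nest between -0.008 and 0.008 m and z of heatsink_centre in the frame of nest below 0.018 m and angle between heatsink_centre's own z axis and vertical below 0.1 rad and linear speed of heatsink below 0.02 m/s); the robot touches nothing.
It fails at once if the heatsink is lifted (over 8 mm) or tipped over (z of heatsink_centre in the frame of nest above 0.0215 m or angle between heatsink_centre's own z axis and vertical above 0.5 rad).
It fails at once if a bystander is moved by more than 20 mm (distance of any of capacitor, transformer, rosin_tin, spool, driver from where it was at the start of the episode above 0.02 m).
It also fails if it takes over 54 s, if anything falls off the work surface, if the arm or the gripper's body presses on something with over 40 N, if the wrist force passes 120 N, or if a joint passes its speed limit or range.

## Working session

There is one attempt and no reset: what is moved stays moved. The work goes in short steps, Python scripts to look and compute and a tool call to move; the robot and the scene stay as the last step left them, time stands still between calls to the robot, and variables do not carry over. Pictures are saved under pics/ and viewed, at most 10 in all, crops included, and the job is handed in when it is done.

Besides the shell and the picture viewer there is one more tool, called after ">>>" as name(argument=value, ...) on one line, values as JSON. send_rows: Moves the arm, as the interface text tells. Its arguments: {"type":"object","properties":{"dr":{"type":"array","items":{"type":"array","items":{"type":"number"}}},"xyz":{"type":"array","items":{"type":"array","items":{"type":"number"}}},"jaw":{"type":"array","items":{"type":"number"}}},"required":["dr","xyz","jaw"]}

```bash
mkdir -p pics
python3 - <<'E'
from bench import ctrl
import cv2,numpy as np
for n in("side","top"):
    cv2.imwrite(f"pics/{n}0.png",cv2.cvtColor(ctrl.camera(n),cv2.COLOR_RGB2BGR))
    c=ctrl.calibration(n);print(n,{k:np.round(v,4).tolist() if k!='x' else v for k,v in c.items()})
o=ctrl.get_obs();print(o,ctrl.tip_extent)
E
```

```text
side {'camera_matrix': [[450.2974, 0.0, 247.5975], [0.0, 450.2974, 181.5238], [0.0, 0.0, 1.0]], 'world_from_camera': [[0.999, -0.0401, 0.0185, 0.5009], [0.0407, 0.673, -0.7385, -0.6219], [0.0171, 0.7386, 0.674, 0.7426], [0.0, 0.0, 0.0, 1.0]]}
top {'camera_matrix': [[349.5396, 0.0, 251.6846], [0.0, 349.5396, 190.3708], [0.0, 0.0, 1.0]], 'world_from_camera': [[0.012, 0.9885, -0.1506, 0.3499], [-0.9996, 0.016, 0.0249, 0.1014], [0.027, 0.1503, 0.9883, 0.8935], [0.0, 0.0, 0.0, 1.0]]}
{'time_s': 0.1, 'q': array([ 9.35710222e-01,  1.81457074e-01,  1.60789206e+00,  2.98504109e-06,
        1.35379014e+00, -2.06333672e-01]), 'dq': array([ 0.00086206, -0.00235893, -0.00185515,  0.00123741, -0.00206586,
       -0.0021941 ]), 'joint_efforts': array([-1.31015354e-04, -4.45880699e+01, -3.52240169e+01, -3.41866507e-04,
        4.09766013e-03, -3.73410512e-05]), 'eef_pos': array([0.23877332, 0.52257897, 0.24948736]), 'eef_rot': array([-3.17158243e-04,  2.12738217e-01,  9.77108926e-01, -7.05285293e-04]), 'wrist_force': array([ 3.7901370e-03, -7.0264928e-04,  9.4488471e-01]), 'torque': array([ 0.01518053, -0.04169476, -0.03686175]), 'grasp_force': 0.0, 'opening': 1.002953860410016} 0.019
```

View pics/top0.png

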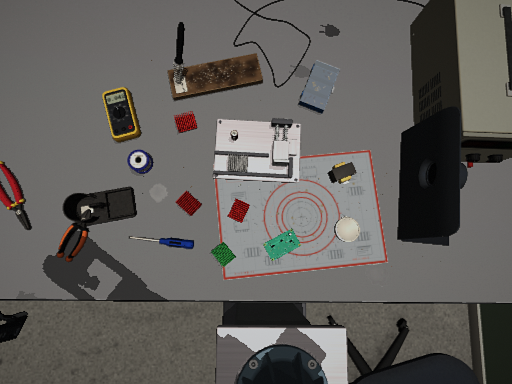

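View pics/side0.png

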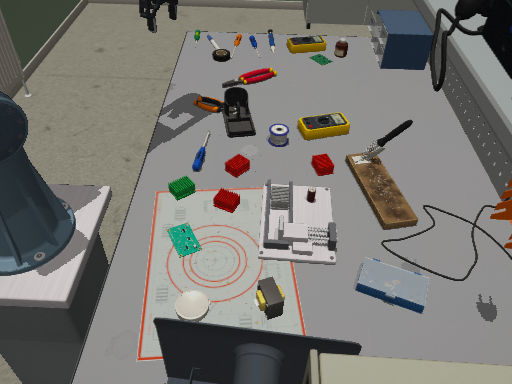

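The top view shows the jig at about (257,150), with a grey finned heatsink in the channel at (238,162), the jaw and carriage at (281,148) and the capacitor at (235,135). The red blocks (top view 186,121; 189,203; 238,210) and the green one (222,254) are the look-alikes. Only the bare aluminium block in the channel fits the description, so I'll confirm it in an enlarged crop.

Run:
```python
import cv2,numpy as np
t=cv2.imread('pics/top0.png')[110:190,205:310]; s=cv2.imread('pics/side0.png')[175:270,250:345]
a=cv2.resize(t,None,fx=5,fy=5,interpolation=cv2.INTER_CUBIC)
b=cv2.resize(s,None,fx=5,fy=5,interpolation=cv2.INTER_CUBIC)
cv2.imwrite('pics/ct.png',a);cv2.imwrite('pics/cs.png',b)
```

```text
(no output)
```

View pics/ct.png

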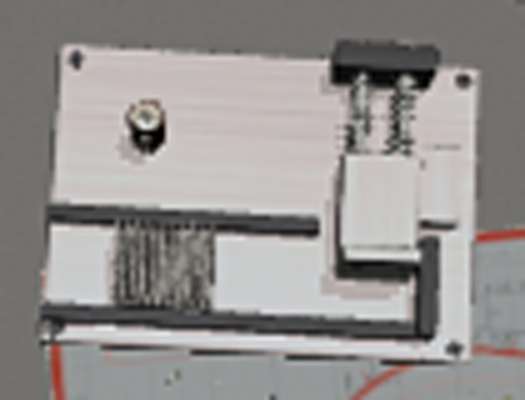

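View pics/cs.png

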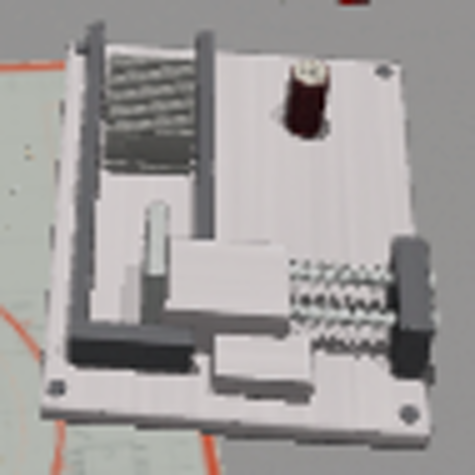

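The crops confirm it: the grey aluminium heatsink stands in the channel (top crop 115-213, 222-308), and the jaw is closed with its carriage and springs behind it. I'll take the plate corners onto z = 0.012 in both views.

```bash
cat > h.py <<'E'
import numpy as np
from bench import ctrl
def ray(n,uv,z):
    c=ctrl.calibration(n);K=np.array(c["camera_matrix"]);T=np.array(c["world_from_camera"])
    d=np.linalg.inv(K)@[uv[0],uv[1],1];d=T[:3,:3]@[d[0],-d[1],-d[2]];o=T[:3,3]
    return o+d*(z-o[2])/d[2]
top=lambda x,y:(205+(x+.5)/5-.5,110+(y+.5)/5-.5)
side=lambda x,y:(250+(x+.5)/5-.5,175+(y+.5)/5-.5)
E
python3 - <<'E'
from h import *
# order: jig (110,111),(110,-111),(-50,-111),(-50,111)
J=np.array([(110,111),(110,-111),(-50,-111),(-50,111)])/1e3
for n,f,P in(("top",top,[(62,45),(481,70),(472,358),(40,343)]),("side",side,[(405,63),(435,432),(42,410),(72,48)])):
    W=np.array([ray(n,f(*p),.012)[:2] for p in P])
    print(n,W.round(4).tolist(),[round(float(np.linalg.norm(W[i]-W[(i+1)%4])),4) for i in range(4)])
    A=J-J.mean(0);B=W-W.mean(0);th=np.arctan2((A[:,0]*B[:,1]-A[:,1]*B[:,0]).sum(),(A*B).sum())
    R=np.array([[np.cos(th),-np.sin(th)],[np.sin(th),np.cos(th)]]);t=W.mean(0)-R@J.mean(0)
    print("th",np.degrees(th),"origin",t, "res",(W-(J@R.T+t)).round(4).tolist())
    inv=lambda uv,z:(R.T@(ray(n,f(*uv),z)[:2]-t)*1e3).round(1)
    if n=="top":
        print("jaw front top L/R",inv((337,277),.060),inv((420,262),.060),"hs top",[inv(p,.039) for p in((117,222),(213,222),(213,308),(117,308))],"spring",inv((333,42),.044),"cap",inv((147,115),.046))
    else: print("jaw top far/near",inv((155,203),.060),inv((150,276),.06),"hs top far/near",inv((110,55),.039),inv((107,135),.039),inv((192,135),.039))
E
```

```text
top [[0.6734, 0.1726], [0.6645, -0.0483], [0.51, -0.0422], [0.5141, 0.1796]] [0.2211, 0.1546, 0.2218, 0.1595]
th -1.913194398518532 origin [0.56052818 0.0664354 ] res [[-0.0008, -0.0011], [-0.0023, -0.0001], [0.0032, 0.0006], [-0.0002, 0.0005]]
jaw front top L/R [-18.9 -35.6] [ -9.3 -76. ] hs top [array([ 8.4, 74.3]), array([11. , 26.2]), array([-33.1,  24.1]), array([-35.5,  71.9])] spring [106.8 -30.3] cap [62.6 62. ]
side [[0.6794, 0.1704], [0.6706, -0.0492], [0.5112, -0.0467], [0.5204, 0.1715]] [0.2198, 0.1594, 0.2184, 0.159]
th -1.7720600499407249 origin [0.5654334  0.06243112] res [[0.0006, 0.0004], [-0.0013, 0.0027], [-0.0008, 0.0003], [0.0016, -0.0034]]
jaw top far/near [ -9.3 -36.5] [-10.6 -77.1] hs top far/near [-30.5  75.2] [-30.2  23. ] [ 7.4 26.3]
```

>>> send_rows(dr=[[0,0,-0.5],[0,0,-1],[0,0,-1.5],[0,0,-2],[0,0,-2.5],[0,0,-3],[0,0,-3.5],[0,0,-3.8]], xyz=[[-2,-1.6,0],[-5,-4,0],[-9,-7,0],[-13,-10,1],[-17,-13,2],[-20,-16,3],[-22,-17.5,4],[-22.6,-17.9,4]], jaw=[80,60,40,20,0,0,0,0])

```text
time_s: 1.1
eef_pos: [0.3701, 0.2645, 0.2091]
eef_rot: [-0.001, 0.016, 1.0, -0.001]
wrist_force: [0.4, 1.6, -0.5]
opening: 0.002
grasp_force: 0.0
```

```bash
cat >> h.py <<'E'
from scipy.spatial.transform import Rotation as Ro
O=np.array([.563,.0645]);TH=np.radians(-1.85)
Rj=np.array([[np.cos(TH),-np.sin(TH)],[np.sin(TH),np.cos(TH)]])
def go(jx,jy,z):
    o=ctrl.get_obs();R=Ro.from_quat(np.roll(o["eef_rot"],-1)).as_matrix()
    p=np.r_[O+Rj@[jx,jy],z];d=R.T@(p-o["eef_pos"])*100
    ty=np.arctan2(R[1,1],R[0,1]);dy=np.degrees(np.pi/2+TH-ty)
    print("t",round(o["time_s"],2),"jigpos mm",(Rj.T@(o["eef_pos"][:2]-O)*1e3).round(1),"z",o["eef_pos"][2].round(4),"xyz cm",d.round(2),"dr z",round(-dy/6,2),"F",o["wrist_force"].round(1),"zaxis",R[:,2].round(3),"open",round(o["opening"],2))
E
python3 -c "
from h import *
go(-.06,-.058,.12)"
```

```text
t 1.1 jigpos mm [-199.3  193.7] z 0.2091 xyz cm [-13.94 -25.16   8.91] dr z 0.0 F [ 0.4  1.6 -0.5] zaxis [-0.002 -0.001 -1.   ] open 0.0
```

>>> send_rows(dr=[[0,0,0],[0,0,0],[0,0,0],[0,0,0],[0,0,0],[0,0,0],[0,0,0],[0,0,0]], xyz=[[-1.5,-3,0],[-4,-7,1],[-7,-12,3],[-9.5,-17,5],[-12,-21,7],[-13.4,-24,8.5],[-13.9,-25.2,8.9],[-13.9,-25.2,8.9]], jaw=[0,0,0,0,0,0,0,0])

```text
time_s: 2.1
eef_pos: [0.5011, 0.0099, 0.121]
eef_rot: [-0.0, 0.016, 1.0, 0.0]
wrist_force: [-0.3, 0.1, -0.7]
opening: 0.001
grasp_force: 0.0
```

Run:
```python
from h import *
import cv2
go(-.06,-.058,.058)
a=[cv2.resize(cv2.cvtColor(ctrl.camera(n),cv2.COLOR_RGB2BGR)[s],(400,400),interpolation=cv2.INTER_CUBIC) for n,s in(("top",np.s_[95:205,205:315]),("side",np.s_[165:275,245:355]))]
cv2.imwrite('pics/b.png',np.hstack(a))
```

```text
t 2.1 jigpos mm [-60.1 -56.6] z 0.121 xyz cm [-0.02 -0.14  6.3 ] dr z 0.0 F [-0.3  0.1 -0.7] zaxis [-0.001  0.    -1.   ] open 0.0
```

View pics/b.png

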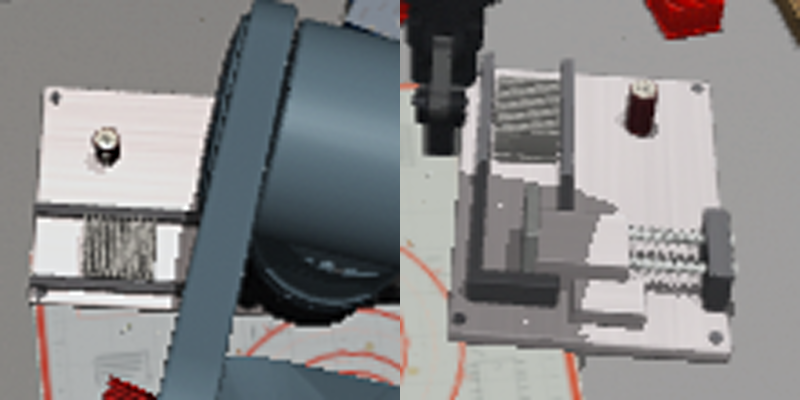

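The side view shows the shut fingers in front of the jaw (tip at crop 440,150) with free space around them. I'll go down and then push.

>>> send_rows(dr=[[0,0,0],[0,0,0],[0,0,0],[0,0,0],[0,0,0],[0,0,0],[0,0,0],[0,0,0]], xyz=[[0,0,1.5],[0,-0.1,3.5],[0,-0.1,5.5],[0,-0.1,6.3],[-0.5,-0.1,6.3],[-1.3,-0.1,6.3],[-2.2,-0.1,6.3],[-3,-0.1,6.3]], jaw=[0,0,0,0,0,0,0,0])

```text
time_s: 3.2
eef_pos: [0.5326, 0.0079, 0.0589]
eef_rot: [0.001, 0.015, 1.0, -0.0]
wrist_force: [-0.6, -0.2, -1.0]
opening: 0.001
grasp_force: 0.0
```

>>> send_rows(dr=[[0,0,0],[0,0,0],[0,0,0],[0,0,0],[0,0,0],[0,0,0],[0,0,0],[0,0,0]], xyz=[[-0.5,0,0],[-1,0,0],[-1.7,0,0],[-2.4,0,0],[-3.1,0,0],[-3.8,0,0],[-4.2,0,0],[-4.2,0,0]], jaw=[0,0,0,0,0,0,0,0])

```text
time_s: 4.2
eef_pos: [0.5724, 0.0067, 0.0579]
eef_rot: [-0.001, 0.015, 1.0, -0.0]
wrist_force: [-6.2, -1.2, 3.2]
opening: 0.001
grasp_force: 3.2
```

Run:
```python
from h import *
import cv2
go(-.06,-.058,.058)
cv2.imwrite('pics/c.png',cv2.resize(cv2.cvtColor(ctrl.camera("side"),cv2.COLOR_RGB2BGR)[165:275,245:355],(500,500),interpolation=cv2.INTER_CUBIC))
```

```text
t 4.2 jigpos mm [ 11.3 -57.5] z 0.0579 xyz cm [ 7.13 -0.04  0.01] dr z 0.01 F [-6.2 -1.2  3.2] zaxis [-0.003 -0.    -1.   ] open 0.0
```

View pics/c.png

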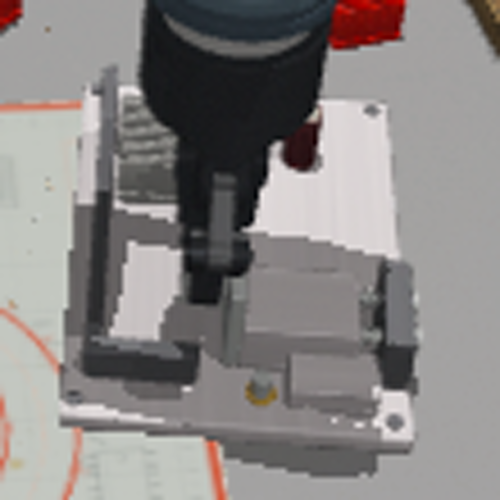

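The pin is up (gold ring at crop 262,390) and the jaw is back about 32 mm (6.2 N). Next I'll back off, rise and look.

>>> send_rows(dr=[[0,0,0],[0,0,0],[0,0,0],[0,0,0],[0,0,0],[0,0,0],[0,0,0],[0,0,0]], xyz=[[0.4,0,0],[0.8,0,0],[1.4,0,0],[2.2,0,0],[3,0,0],[3,0,-2],[3,0,-4],[3,0,-5]], jaw=[0,0,0,0,0,0,0,0])

```text
time_s: 5.25
eef_pos: [0.5437, 0.0077, 0.1095]
eef_rot: [0.001, 0.015, 1.0, -0.0]
wrist_force: [-0.0, 0.3, -0.5]
opening: -0.001
grasp_force: 0.0
```

```bash
python3 -c "
from h import *
go(-.01,.11,.108)"
```

```text
t 5.25 jigpos mm [-17.4 -57.4] z 0.1095 xyz cm [-0.77 16.74  0.14] dr z 0.01 F [-0.   0.3 -0.5] zaxis [ 0.002 -0.    -1.   ] open -0.0
```

>>> send_rows(dr=[[0,0,0],[0,0,0],[0,0,0],[0,0,0],[0,0,0],[0,0,0],[0,0,0],[0,0,0]], xyz=[[-0.1,1.5,0],[-0.3,4.5,0],[-0.5,8,0],[-0.7,11.5,0],[-0.8,14.5,0],[-0.8,16.3,0],[-0.8,16.7,0],[-0.8,16.7,0]], jaw=[0,0,0,0,0,0,0,0])

```text
time_s: 6.25
eef_pos: [0.5562, 0.1742, 0.108]
eef_rot: [-0.0, 0.015, 1.0, -0.0]
wrist_force: [0.7, -0.4, -0.0]
opening: -0.001
grasp_force: 0.0
```

Run:
```python
from h import *
import cv2
go(-.010,.11,.041)
a=[cv2.resize(cv2.cvtColor(ctrl.camera(n),cv2.COLOR_RGB2BGR)[s],(400,400),interpolation=cv2.INTER_CUBIC) for n,s in(("top",np.s_[95:205,205:315]),("side",np.s_[165:275,245:355]))]
cv2.imwrite('pics/d.png',np.hstack(a))
```

```text
t 6.25 jigpos mm [-10.3 109.4] z 0.108 xyz cm [-0.04  0.06  6.7 ] dr z 0.02 F [ 0.7 -0.4 -0. ] zaxis [-0.001 -0.    -1.   ] open -0.0
```

View pics/d.png

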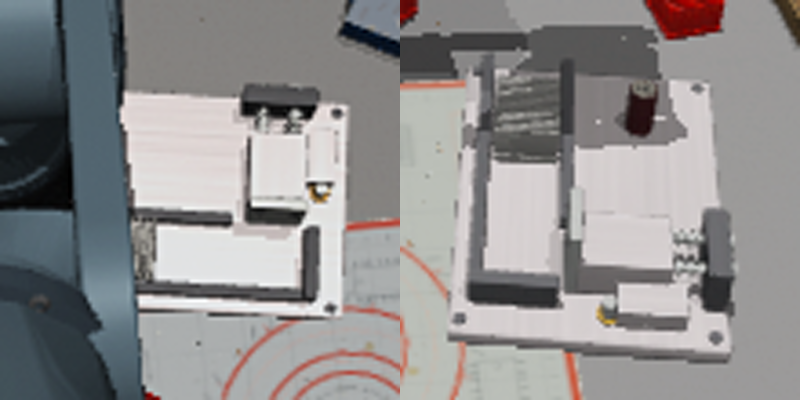

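The jaw is latched against the pin (side crop 608,315) and the nest is clear. I'll descend behind the heatsink and begin pushing.

>>> send_rows(dr=[[0,0,0],[0,0,0],[0,0,0],[0,0,0],[0,0,0],[0,0,0],[0,0,0],[0,0,0]], xyz=[[0,0,1],[0,0,2.5],[0,0,4],[0,0,5.5],[0,0,6.4],[0,0,6.7],[0,0,6.7],[0,0,6.7]], jaw=[0,0,0,0,0,0,0,0])

```text
time_s: 7.35
eef_pos: [0.557, 0.1745, 0.0419]
eef_rot: [0.001, 0.015, 1.0, 0.0]
wrist_force: [-0.5, -0.0, 0.4]
opening: -0.002
grasp_force: 0.0
```

>>> send_rows(dr=[[0,0,0],[0,0,0],[0,0,0],[0,0,0],[0,0,0],[0,0,0],[0,0,0],[0,0,0]], xyz=[[0,-0.3,0],[0,-0.8,0],[0,-1.3,0],[0,-1.9,0],[0,-2.5,0],[0,-3.1,0],[0,-3.7,0],[0,-4.3,0]], jaw=[0,0,0,0,0,0,0,0])

```text
time_s: 8.35
eef_pos: [0.5551, 0.131, 0.0413]
eef_rot: [0.0, 0.015, 1.0, 0.0]
wrist_force: [0.6, 2.1, 0.2]
opening: 0.001
grasp_force: 0.2
```

>>> send_rows(dr=[[0,0,0],[0,0,0],[0,0,0],[0,0,0],[0,0,0],[0,0,0],[0,0,0],[0,0,0]], xyz=[[0,-0.6,0],[0,-1.2,0],[0,-1.8,0],[0,-2.4,0],[0,-3,0],[0,-3.6,0],[0,-4.2,0],[0,-4.8,0]], jaw=[0,0,0,0,0,0,0,0])

```text
time_s: 9.35
eef_pos: [0.5536, 0.0831, 0.0413]
eef_rot: [-0.0, 0.015, 1.0, -0.0]
wrist_force: [0.1, 0.9, 0.1]
opening: -0.003
grasp_force: 0.2
```

Run:
```python
from h import *
import cv2
go(-.010,-.015,.041)
a=[cv2.resize(cv2.cvtColor(ctrl.camera(n),cv2.COLOR_RGB2BGR)[s],(400,400),interpolation=cv2.INTER_CUBIC) for n,s in(("top",np.s_[95:205,205:315]),("side",np.s_[165:275,245:355]))]
cv2.imwrite('pics/e.png',np.hstack(a))
```

```text
t 9.35 jigpos mm [-10.   18.2] z 0.0413 xyz cm [ 0.01 -3.32  0.03] dr z 0.01 F [0.1 0.9 0.1] zaxis [-0. -0. -1.] open -0.0
```

View pics/e.png

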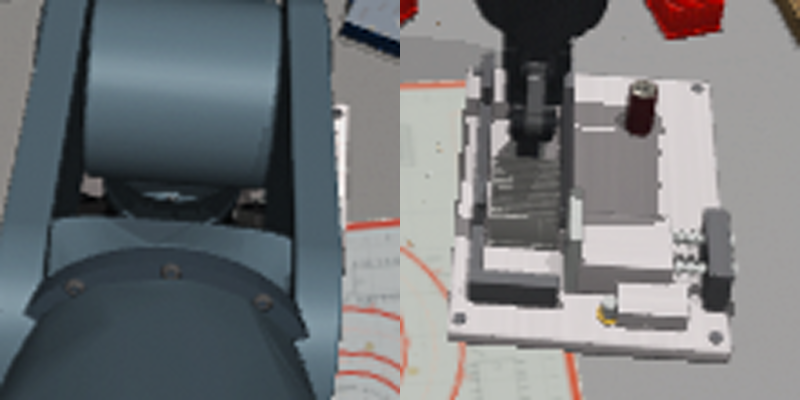

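The heatsink is sliding straight (side crop 525,200) and the jaw is still latched. I'll carry on, slowing near the stop.

>>> send_rows(dr=[[0,0,0],[0,0,0],[0,0,0],[0,0,0],[0,0,0],[0,0,0],[0,0,0],[0,0,0]], xyz=[[0,-0.5,0],[0,-0.9,0],[0,-1.3,0],[0,-1.6,0],[0,-1.9,0],[0,-2.2,0],[0,-2.4,0],[0,-2.6,0]], jaw=[0,0,0,0,0,0,0,0])

```text
time_s: 10.45
eef_pos: [0.5528, 0.0573, 0.0413]
eef_rot: [-0.0, 0.015, 1.0, -0.0]
wrist_force: [-0.1, 0.3, -0.3]
opening: 0.003
grasp_force: 0.1
```

>>> send_rows(dr=[[0,0,0],[0,0,0],[0,0,0],[0,0,0],[0,0,0],[0,0,0],[0,0,0],[0,0,0]], xyz=[[0,-0.1,0],[0,-0.2,0],[0,-0.3,0],[0,-0.4,0],[0,-0.5,0],[0,-0.5,0],[0,-0.5,0],[0,-0.5,0]], jaw=[0,0,0,0,0,0,0,0])

```text
time_s: 11.45
eef_pos: [0.5527, 0.0524, 0.0413]
eef_rot: [0.0, 0.015, 1.0, -0.0]
wrist_force: [1.0, -0.4, -0.7]
opening: 0.001
grasp_force: 0.0
```

Run:
```python
from h import *
import cv2
go(-.010,-.015,.041)
cv2.imwrite('pics/f.png',cv2.resize(cv2.cvtColor(ctrl.camera("side"),cv2.COLOR_RGB2BGR)[165:275,245:355],(550,550),interpolation=cv2.INTER_CUBIC))
```

```text
t 11.45 jigpos mm [ -9.9 -12.4] z 0.0413 xyz cm [ 0.01 -0.26  0.03] dr z 0.01 F [ 1.  -0.4 -0.7] zaxis [ 0. -0. -1.] open 0.0
```

View pics/f.png

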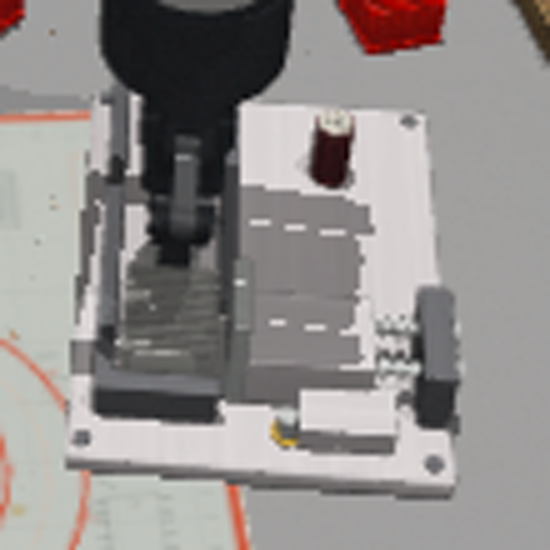

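The heatsink is almost at the end stop (its near end is at crop row ~360) and there's no contact force yet. I'll creep on.

>>> send_rows(dr=[[0,0,0],[0,0,0],[0,0,0],[0,0,0],[0,0,0],[0,0,0],[0,0,0],[0,0,0]], xyz=[[0,-0.1,0],[0,-0.2,0],[0,-0.3,0],[0,-0.4,0],[0,-0.4,0],[0,-0.4,0],[0,-0.4,0],[0,-0.4,0]], jaw=[0,0,0,0,0,0,0,0])

```text
time_s: 12.5
eef_pos: [0.5527, 0.0486, 0.0413]
eef_rot: [0.0, 0.015, 1.0, 0.0]
wrist_force: [0.2, 2.1, 1.3]
opening: -0.002
grasp_force: 1.2
```

>>> send_rows(dr=[[0,0,0],[0,0,0],[0,0,0],[0,0,0],[0,0,0],[0,0,0],[0,0,0],[0,0,0]], xyz=[[0,-0.1,0],[0,-0.2,0],[0,-0.2,0],[0,-0.2,0],[0,-0.2,0],[0,-0.2,0],[0,-0.2,0],[0,-0.2,0]], jaw=[0,0,0,0,0,0,0,0])

```text
time_s: 13.5
eef_pos: [0.5528, 0.0481, 0.0418]
eef_rot: [0.0, 0.015, 1.0, 0.001]
wrist_force: [1.4, 9.9, 4.2]
opening: 0.002
grasp_force: 4.9
```

The push force has risen to 10 N and motion has stopped, so the heatsink is against the end stop. I'll back off and rise.

>>> send_rows(dr=[[0,0,0],[0,0,0],[0,0,0],[0,0,0],[0,0,0],[0,0,0],[0,0,0],[0,0,0]], xyz=[[0,0.2,0],[0,0.5,0],[0,1,0],[0,2,0],[0,3,0],[0,3,-2],[0,3,-5],[0,3,-8]], jaw=[0,0,0,0,0,0,0,0])

```text
time_s: 14.5
eef_pos: [0.5531, 0.0771, 0.1219]
eef_rot: [-0.0, 0.015, 1.0, 0.0]
wrist_force: [0.7, -0.4, -0.3]
opening: 0.004
grasp_force: 0.0
```

>>> send_rows(dr=[[0,0,0],[0,0,0],[0,0,0],[0,0,0],[0,0,0],[0,0,0],[0,0,0],[0,0,0]], xyz=[[2,2,-2],[4,5,-4],[7,9,-5],[9,13,-5],[11,17,-5],[12,19,-5],[12,20,-5],[12,20,-5]], jaw=[0,0,0,0,0,0,0,0])

```text
time_s: 15.5
eef_pos: [0.4399, 0.2805, 0.1714]
eef_rot: [0.0, 0.015, 1.0, -0.0]
wrist_force: [0.4, -0.8, -0.3]
opening: -0.001
grasp_force: 0.0
```

Run:
```python
from h import *
import cv2
go(-.010,-.015,.041)
a=[cv2.resize(cv2.cvtColor(ctrl.camera(n),cv2.COLOR_RGB2BGR)[s],(400,400),interpolation=cv2.INTER_CUBIC) for n,s in(("top",np.s_[95:205,205:315]),("side",np.s_[165:275,245:355]))]
cv2.imwrite('pics/g.png',np.hstack(a))
```

```text
t 15.5 jigpos mm [-130.   211.9] z 0.1714 xyz cm [-11.94 -22.72  13.04] dr z 0.02 F [ 0.4 -0.8 -0.3] zaxis [ 0. -0. -1.] open -0.0
```

View pics/g.png

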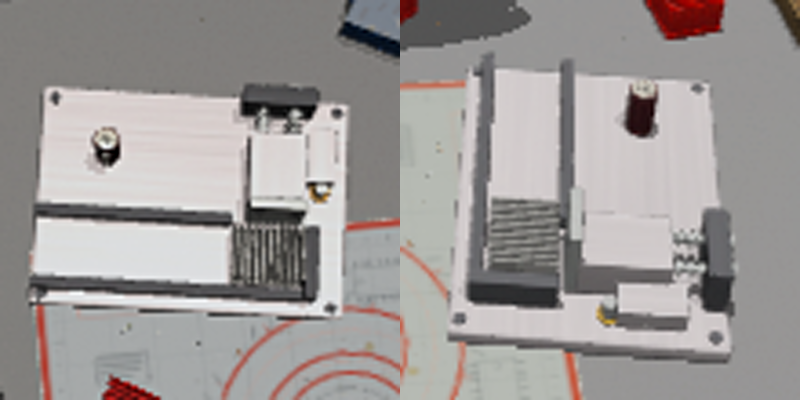

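The heatsink sits flat against the end stop (top crop 232-305, 225-285), the jaw is latched at the pin, and the capacitor hasn't moved. I'll hand it in.

```bash
python3 -c "
from bench import ctrl
print(ctrl.hand_in())"
```

```text
the job is handed in; nothing more can be done
None
```

The jig is ready and the job is handed in at about 15.5 s: the last pictures show the jaw latched half-way against the raised stop pin and the heatsink flat in the nest against the end stop, though the hand-in gave no verdict back.

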